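# Uncover the curing unit's keys and start it

## Robot

A 6-joint arm with a two-finger parallel gripper is mounted at the origin on the work surface. World frame = base frame: x ahead of the robot, y to its left, z up, the work surface at z = 0. Lengths are in mm, angles in rad, forces in N, time in s.
With the tool pointing down it reaches from about 275 to 750 mm from the base axis. Payload 10.2 kg.
Tool frame: the origin (TCP) lies on the front face of the gripper's body, between the roots of the fingers; the fingertips stand 73 mm ahead of it and the grasp point (between the pads) lies 54 mm ahead of it; z points along the fingers, y is the line along which they close (so a half turn about z gives the same grasp; the last joint's range is limited). The gripper opens to 85 mm and grips with 20 to 120 N. Pads are 22 mm wide; open, the fingers measure 114 mm over their backs; the gripper's body (76 mm by 85 mm) begins 54 mm behind the grasp point. The pads swing forward as they close: fully open they stand 13 mm farther back than shut.
Start: joints at [-1.483, 0.313, 1.498, -0, 1.331, -0.223], TCP at [160.543, -499.858, 303.894] pointing down, gripper open.
Joint ranges: [-2.94, 2.94], [-0.97, 2.17], [0.19, 2.56], [-1.23, 4.37], [0.02, 3.11], [-2.88, 2.88]. Speed limits (rad/s): [2.39, 2.39, 3.01, 3.14, 3.14, 3.14].

## Interface

Orientations are given as a unit quaternion [w, x, y, z].
In Python, from rig import * gives the robot as it stands.
- The arm moves only by the tool step_arm, never from a script. Its argument "plan" is a list of rows, each an object with "offset": the shift along the tool's x, y, z in cm, a list of three; "rot": the turn, a rotation vector about the tool's x, y, z in degrees, a list of three; "gripper": the finger opening in cm, from 0 to 8.54. In form: [{"offset": [x, y, z], "rot": [wx, wy, wz], "gripper": gripper}, ...]. A call has 1 to 12 rows; each row is the pose to reach, as a shift and turn from the pose commanded when the call began, along the tool's axes at that moment; what a row does not reach only later rows make up. A row lasts 1/10 s, in which the tool goes at most 50 mm and 8.59 degrees, less where a joint would pass 70% of its speed; a pose out of reach is approached as far as the arm can. A call with a gripper value outside its range is refused whole. The fingers move at their own pace and stop on an object; "squeeze" is the grip in N (left out, the last holds). Time passes only in rows, so rows that repeat a pose let the fingers close. It gives the time, the measured TCP pose, the force, the opening and the grip force at its end, in the units of the state.
- sense(): the state, without advancing time (a new reading comes with each control period).
- capture(name): name is "side" or "top"; returns a dict with "color" (420x560x3 uint8, red, green, blue), "depth" (420x560 float32, mm along the optical axis (not along the pixel's ray), 0 where there is no reading), "vertical_fov" (degrees; the focal length in pixels is half the picture's height over the tangent of half this angle, whatever the lens; pixels are square), "cx", "cy" (the principal point, pixels), "rvec" (rotation vector, rad) and "tvec" (3), from world to camera coordinates, as OpenCV has them. Camera axes: x right, y down, z forward; pixel columns grow to the right and rows downward; lengths in mm; the calibration is good to about 2 mm. A picture is of the moment at which its call begins.
- finish_job(): hands the job in; it is judged then, once.
The state is a dict: "time_s": time; "joints": joint angles; "dq": joint speeds; "tau": joint torques, N m; "eef_pos": TCP position; "ee_rot": TCP orientation; "force": force on the tool from outside, world axes, zero at the start; "wrist_torque": the same for the moment, N m; "grip_width": opening from 0.0 (shut) to 1.0 (fully open); "grip_force": force on a finger pad.
Only numpy, scipy, OpenCV 4.12 (cv2) and the standard library are available. Lean on these libraries where they do the work, as an engineer would, in place of code of your own. Each camera call takes 0.05 s, during which the arm holds its last target. There are 200 camera calls.

## Task

Lift the clear dust cover off the keys of the curing unit and set it down gently, right way up and wholly on the dark rubber mat. Then press the round start key fully down, keep it down for about a second and let it come up again. Do not press the bar-shaped or the square key, do not touch the slim lamp, and leave the bottle, the jar, the plaster cast and the spatula where they are.

Things in the scene. Friction and masses are not known exactly. Their poses are not given: they have to be found in the camera images.
- unit: light-curing unit, white bench machine, fixed, in the left or right half of the bench. Origin: on the bench under the middle of its control deck; x to its rear, y to its left, z up. Deck: x = -62 to 62 mm, 214 mm wide, top at z = 90 mm. Behind it, x = 62 to 163 mm, the taller housing, 208 mm wide, top at z = 152 mm
- deck (a point): centre of the top of the grey plinth on the unit's deck, 98 mm above the bench; the plinth is 76 (x) by 170 (y) mm and 8 mm high and carries three keys in a row along the unit's y at 52 mm pitch, in any order
- cover: loose clear plastic dust cover over the keys, 92 (x) by 186 (y) mm, open below, walls 4 mm, roof 44 mm above its rim; stands on the unit's deck round the plinth (4 mm play). White solid grip rib on the roof: 14 mm thick (x), 80 mm long (y), 44 to 76 mm above the rim. Origin: middle of the lower rim's plane; z up. About 0.18 kg
- cover_grip (a point): middle of the grip rib, 66 mm above the cover's lower rim, 10 mm below the rib's top
- cover_fl (a point): the cover's front left (-x, +y) bottom corner (outer corner of its lower rim)
- cover_fr (a point): the cover's front right (-x, -y) bottom corner (outer corner of its lower rim)
- cover_bl (a point): the cover's rear left (+x, +y) bottom corner (outer corner of its lower rim)
- cover_br (a point): the cover's rear right (+x, -y) bottom corner (outer corner of its lower rim)
- mat: dark rubber mat fixed on the bench, 150 (x) by 250 (y) mm, 4 mm thick, in the other half of the bench. Origin: centre of its underside
- start (a joint): the start key: the round one, 36 mm in diameter. It is a spring push key: joint value 0 = up, 0.008 m = fully down; about 1.7 N starts it and 6.2 N holds it fully down.
- start_top (a point): centre of the round start key's top face (moves with the key; 17 mm above the plinth when up)
- bar (a joint): the bar-shaped key, 56 (x) by 18 (y) mm; not to be pressed. It is a spring push key: joint value 0 = up, 0.008 m = fully down; about 1.7 N starts it and 6.2 N holds it fully down.
- bar_top (a point): centre of the bar-shaped key's top face, 17 mm above the plinth when up
- square (a joint): the square key, 30 by 30 mm; not to be pressed. It is a spring push key: joint value 0 = up, 0.008 m = fully down; about 1.7 N starts it and 6.2 N holds it fully down.
- square_top (a point): centre of the square key's top face, 17 mm above the plinth when up
- lamp: slim white task lamp, fixed between unit and mat, not to be touched. Origin: on the bench, on its post's axis. Foot 90 mm in diameter, 18 mm high; post 16 mm in diameter up to z = 300 mm; head 130 by 44 by 22 mm at z = 289 to 311 mm, from 10 mm before the post to 120 mm behind it (along its +x, away from the robot)
- bottle: loose white bottle, 48 mm in diameter, 150 mm high, standing behind the mat. Origin: centre of its underside
- jar: loose amber jar, 48 mm in diameter, 45 mm high, standing in front of the mat. Origin: centre of its underside
- cast: loose dental plaster cast, 60 by 72 mm, 35 mm high, in front of the unit. Origin: centre of its underside
- spatula: loose spatula, 160 mm long, lying on the bench before the lamp, about 20 mm high at most. Origin: centre of its underside; x along it
Things that resemble listed ones, but are neither listed nor needed, are in the scene too. What is meant by the cover is not orange, and is the larger of those in its own colour.

How it is judged:
By the outcome, as a careful person would: the job done as asked, in the order asked, and still so for the second after the job is handed in, with the robot touching nothing.
It also fails if it takes over 64 s, if anything falls off the work surface, if the arm or the gripper's body presses on something with over 40 N, if the wrist force passes 120 N, or if a joint passes its speed limit or range.

## Working session

There is one attempt and no reset: what is moved stays moved. The work goes in short steps, Python scripts to look and compute and a tool call to move; the robot and the scene stay as the last step left them, time stands still between calls to the robot, and variables do not carry over. Pictures are saved under pics/ and viewed, at most 10 in all, crops included, and the job is handed in when it is done.

Besides the shell and the picture viewer there is one more tool, called after ">>>" as a command line: name --argument value ..., lists and objects as JSON in quotes. step_arm: Moves the arm, as the interface text tells. Its arguments: {"type":"object","properties":{"plan":{"type":"array"},"squeeze":{"type":"number"}},"required":["plan"]}

```bash
mkdir -p pics
cat > h.py <<'E'
from rig import *
import numpy as np, cv2
def cam(n):
    c=capture(n); c['R']=cv2.Rodrigues(np.array(c['rvec'],float))[0]; c['t']=np.array(c['tvec'],float).ravel()
    c['f']=210/np.tan(np.radians(c['vertical_fov'])/2); return c
def ray(c,u,v,z):
    d=c['R'].T@np.array([(u-c['cx'])/c['f'],(v-c['cy'])/c['f'],1]); o=-c['R'].T@c['t']
    return o+d*(z-o[2])/d[2]
def cloud(c):
    v,u=np.mgrid[:420,:560]; D=c['depth']
    P=np.stack([(u-c['cx'])/c['f']*D,(v-c['cy'])/c['f']*D,D],-1)
    return (P-c['t'])@c['R']
def save(c,n,box=None,s=1):
    im=c['color'][:,:,::-1]
    if box: im=im[box[1]:box[3],box[0]:box[2]]
    cv2.imwrite('pics/'+n,cv2.resize(im,None,fx=s,fy=s,interpolation=cv2.INTER_CUBIC))
E
python3 - <<'E'
from h import *
for n in('top','side'):
    c=cam(n); save(c,n+'0.png'); print(n,c['f'],c['cx'],c['cy'],(-c['R'].T@c['t']).round(),c['R'].round(2).tolist())
    np.savez(n+'0.npz',**{k:c[k] for k in c})
print(sense())
E
```

```text
top 458.55469334148165 280.897685245457 208.26262758723823 [ 400.  -13. 1385.] [[0.02, -1.0, -0.01], [-1.0, -0.02, -0.07], [0.07, 0.01, -1.0]]
side 483.2129884505375 290.1890158808212 206.2614818852917 [324. 873. 617.] [[-0.98, -0.18, -0.02], [-0.07, 0.5, -0.87], [0.16, -0.85, -0.5]]
{'time_s': 0.1, 'joints': array([-1.48343364e+00,  3.13406749e-01,  1.49835730e+00, -2.92413057e-06,
        1.33099746e+00, -2.23399231e-01]), 'dq': array([-0.00075493, -0.00278226, -0.00166237,  0.0016044 ,  0.00093434,
       -0.00048362]), 'tau': array([ 3.69972709e-03, -4.12897038e+01, -2.60137957e+01, -7.98929204e-05,
        3.05663190e-03, -1.05768844e-06]), 'eef_pos': array([ 160.51201991, -499.70883221,  303.38718886]), 'ee_rot': array([-5.83172379e-04,  9.87952424e-01,  1.54756797e-01,  3.83043455e-05]), 'force': array([-0.0376152 , -0.48659824,  0.00566672]), 'wrist_torque': array([ 0.00304199,  0.01220816, -0.04287797]), 'grip_force': 0.0, 'grip_width': 1.001896548037107}
```

View pics/top0.png

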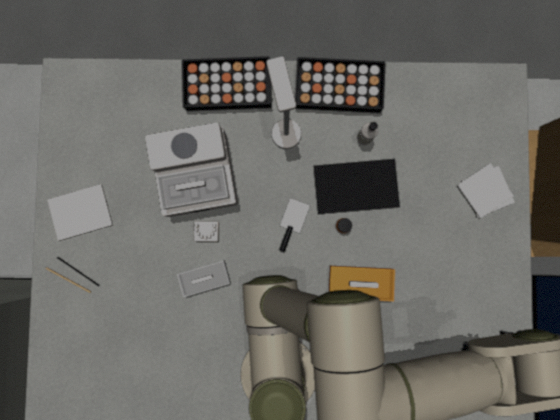

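View pics/side0.png

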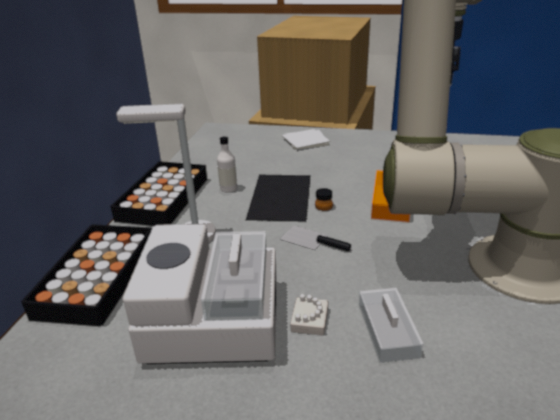

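The top view shows the unit at (190,170), with its clear cover at (196,186) and rib at (190,185). The mat is at (357,186), the lamp foot at (287,133), the bottle at (368,133), the jar at (344,226), the cast at (206,231) and the spatula at (290,220).
Candidates for the cover: the clear one on the unit (196,186), the smaller clear one on the bench (204,279) and the orange one (362,283). I choose the one on the unit and check it in a crop.

Run:
```python
from h import *
c=dict(np.load('top0.npz')); save(c,'crop1.png',(135,110,255,220),6)
P=cloud(c); col=c['color'].astype(int); g=col.sum(2)/3
# mat: dark, near-neutral blob in region
m=((g<40)).astype(np.uint8); m[:, :305]=0; m[:,410:]=0; m[:150]=0; m[220:]=0
k,_=max(((q,cv2.contourArea(q)) for q in cv2.findContours(m,0,1)[0]),key=lambda a:a[1])
r=cv2.minAreaRect(k); print('mat px',r); print(np.array([ray(c,*p,4)[:2] for p in cv2.boxPoints(r)]).round(), ray(c,*r[0],4).round())
# rib/heights in unit region
Z=P[...,2]; sub=(slice(120,222),slice(140,245))
h,b=np.histogram(Z[sub],bins=np.arange(0,220,8)); print(dict(zip(b[:-1].tolist(),h.tolist())))
for n,lo,hi in(('housing',145,159),('rib',166,185),('roof',136,146),('deck',84,94)):
    mm=np.zeros(Z.shape,np.uint8); mm[sub]=((Z>lo)&(Z<hi))[sub]
    k=max(cv2.findContours(mm,0,1)[0],key=cv2.contourArea,default=None)
    if k is None: continue
    pts=P[mm>0]; w=np.array([P[v,u,:2] for u,v in k[:,0]],np.float32); print(n,len(pts),pts.mean(0).round(1),cv2.minAreaRect(w))
```

```text
mat px ((356.2268371582031, 186.08535766601562), (47.64161682128906, 80.79500579833984), 84.98688507080078)
[[ 620.  -98.]
 [ 645. -341.]
 [ 501. -354.]
 [ 476. -112.]] [ 561. -226.    4.]
{0: 1873, 8: 20, 16: 34, 24: 31, 32: 35, 40: 39, 48: 37, 56: 30, 64: 43, 72: 42, 80: 323, 88: 642, 96: 75, 104: 80, 112: 84, 120: 90, 128: 1718, 136: 584, 144: 2132, 152: 442, 160: 138, 168: 15, 176: 0, 184: 0, 192: 0, 200: 0, 208: 0}
housing 2479 [646.  266.9 149.6] ((647.7597045898438, 267.25750732421875), (98.48251342773438, 205.6908721923828), 10.653114318847656)
rib 51 [538.4 247.4 167.6] ((534.9080200195312, 253.49789428710938), (16.46599769592285, 11.006753921508789), 89.03936767578125)
roof 850 [591.  251.8 140.8] ((599.1471557617188, 269.70294189453125), (9.867461204528809, 61.03010559082031), 15.807673454284668)
deck 863 [537.5 221.5  89.2] ((573.6987915039062, 253.14892578125), (196.59063720703125, 213.88961791992188), 10.931708335876465)
```

View pics/crop1.png

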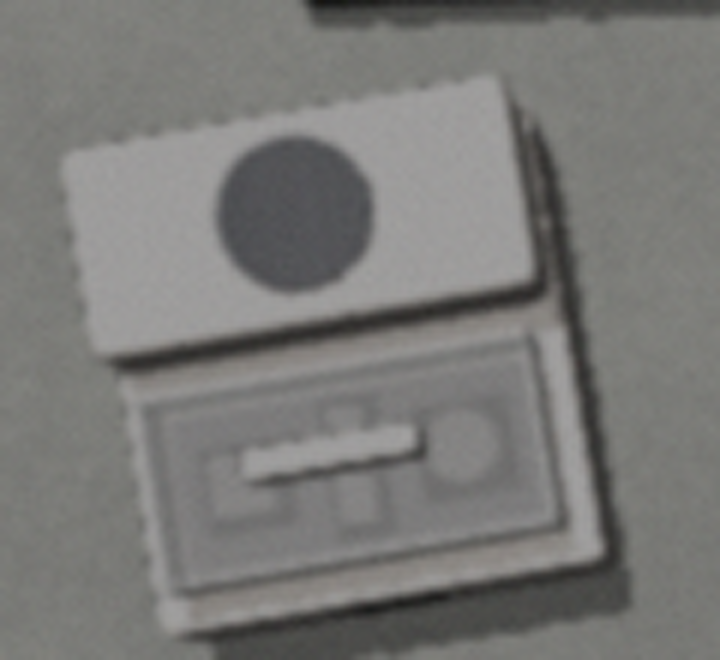

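The crop confirms the clear cover on the unit, with a white rib. Under it, left to right: the square key (~crop 245,485), the bar (~355,470) and the round key (463,445), so the round one is on the unit's right. Next I measure the rib, round key, lamp and neighbours.

```bash
cat >> h.py <<'E'
from scipy.spatial.transform import Rotation as Ro
def goto(p,yaw):  # tool-frame offset (cm) and rot (deg) to TCP p with tool y at yaw (deg)
    s=sense(); q=s['ee_rot']; R=Ro.from_quat([q[1],q[2],q[3],q[0]])
    a=np.radians(yaw); y=np.array([np.cos(a),np.sin(a),0]); z=np.array([0,0,-1.]); T=Ro.from_matrix(np.stack([np.cross(y,z),y,z],1))
    print('off',(R.inv().apply(np.array(p)-s['eef_pos'])/10).round(2),'rot',np.degrees((R.inv()*T).as_rotvec()).round(1),'t',s['time_s'],'F',s['force'].round(1),'w',s['grip_width'],s['grip_force'])
E
python3 - <<'E'
from h import *
c=dict(np.load('top0.npz')); d=dict(np.load('side0.npz'))
g=c['color'].astype(int).sum(2)/3
m=np.zeros(g.shape,np.uint8); m[176:196,168:212]=(g>160)[176:196,168:212]
print('bright max',g[176:196,168:212].max(), np.percentile(g[176:196,168:212],[50,90,95]))
t=np.percentile(g[176:196,168:212],93)-8
m[176:196,168:212]=(g>t)[176:196,168:212]
k=max(cv2.findContours(m,0,1)[0],key=cv2.contourArea); r=cv2.minAreaRect(k); print('rib px',r)
w=np.array([ray(c,*p,166)[:2] for p in cv2.boxPoints(r)],np.float32); print('rib',ray(c,*r[0],166).round(1),cv2.minAreaRect(w))
U=np.array([537.2,246.4]); a=np.radians(10.8); ux=np.array([np.cos(a),np.sin(a)]); uy=np.array([-ux[1],ux[0]])
print('unit from housing',(np.array([647.8,267.3])-112.5*ux).round(1))
for n,u,v,z in(('round',463/6+135,445/6+110,115),('bar',355/6+135,470/6+110,115),('square',245/6+135,487/6+110,115),('lampfoot',286.5,134,18),('posttop',275,63,311),('bottlecap',373,126,150),('jar',344,226,45),('cast',206,231,35),('spat',287,240,10)): print(n,ray(c,u,v,z).round(1))
print('expected round',(U-52*uy).round(1))
goto((U[0],U[1],300),10.8)
E
```

```text
bright max 160.0 [123.33333333 150.03333333 155.33333333]
rib px ((189.37200927734375, 184.29598999023438), (3.577709197998047, 27.63780403137207), 79.69515228271484)
rib [540.  244.9 166. ] ((539.9532470703125, 244.92962646484375), (9.655314445495605, 74.0670166015625), 11.220026016235352)
unit from housing [537.3 246.2]
round [547.1 192.1 115. ]
bar [534.7 242.  115. ]
square [526. 293. 115.]
lampfoot [713.9 -13.   18. ]
posttop [818.5  17.1 311. ]
bottlecap [ 708.9 -248.4  150. ]
jar [ 438.3 -184.8   45. ]
cast [417.5 219.6  35. ]
spat [394.8 -19.3  10. ]
expected round [546.9 195.3]
off [ 58.68 -59.52   0.42] rot [ -0.   -0.1 -83. ] t 0.1 F [-0.  -0.5  0. ] w 1.001896548037107 0.0
```

>>> step_arm --plan '[{"offset":[3,-3,0],"rot":[0,0,-5],"gripper":4},{"offset":[6.5,-6.5,0],"rot":[0,0,-12],"gripper":4},{"offset":[10,-10,0],"rot":[0,0,-20],"gripper":4},{"offset":[13.5,-13.5,0],"rot":[0,0,-28],"gripper":4},{"offset":[17,-17,0],"rot":[0,0,-36],"gripper":4},{"offset":[20.5,-20.5,0],"rot":[0,0,-44],"gripper":4},{"offset":[24,-24,0],"rot":[0,0,-52],"gripper":4},{"offset":[27.5,-27.5,0],"rot":[0,0,-60],"gripper":4},{"offset":[31,-31,0],"rot":[0,0,-68],"gripper":4},{"offset":[34.5,-34.5,0],"rot":[0,0,-75],"gripper":4},{"offset":[38,-38.5,0],"rot":[0,0,-80],"gripper":4},{"offset":[41,-41.5,0],"rot":[0,0,-83],"gripper":4}]'

```text
time_s: 1.3
eef_pos: [424.2, 23.1, 303.9]
ee_rot: [0.0, 0.636, 0.772, 0.0]
force: [0.9, -1.6, 0.1]
grip_width: 0.467
grip_force: 0.0
```

Run:
```python
from h import *
print(sense()['eef_pos'])
goto((539,245.5,270),10.8)
```

```text
[424.24202507  23.09379712 303.88500472]
off [19.63 15.52  3.39] rot [ 0.  -0.   0.2] t 1.3 F [ 0.9 -1.6  0.1] w 0.467162768907063 0.0
```

>>> step_arm --plan '[{"offset":[3.5,2.8,0],"rot":[0,0,0],"gripper":4},{"offset":[7.0,5.6,0],"rot":[0,0,0],"gripper":4},{"offset":[10.5,8.4,0.5],"rot":[0,0,0],"gripper":4},{"offset":[14,11.2,1.5],"rot":[0,0,0],"gripper":4},{"offset":[17,13.5,2.5],"rot":[0,0,0],"gripper":4},{"offset":[19.1,15.1,3.2],"rot":[0,0,0.2],"gripper":4},{"offset":[19.6,15.5,3.4],"rot":[0,0,0.2],"gripper":4},{"offset":[19.6,15.5,3.4],"rot":[0,0,0.2],"gripper":4}]'

```text
time_s: 2.1
eef_pos: [539.3, 242.5, 269.1]
ee_rot: [-0.0, 0.638, 0.77, -0.001]
force: [0.2, 0.4, 0.3]
grip_width: 0.465
grip_force: 0.0
```

Run:
```python
from h import *
print(sense()['eef_pos'])
goto((539,245.5,213),10.8)
c=cam('side'); save(c,'s1.png',(110,130,310,380),2.4)
```

```text
[539.33155279 242.51997404 269.10683418]
off [0.3  0.03 5.61] rot [-0.1  0.  -0.1] t 2.1 F [0.2 0.4 0.3] w 0.46531707957724433 0.0
```

View pics/s1.png

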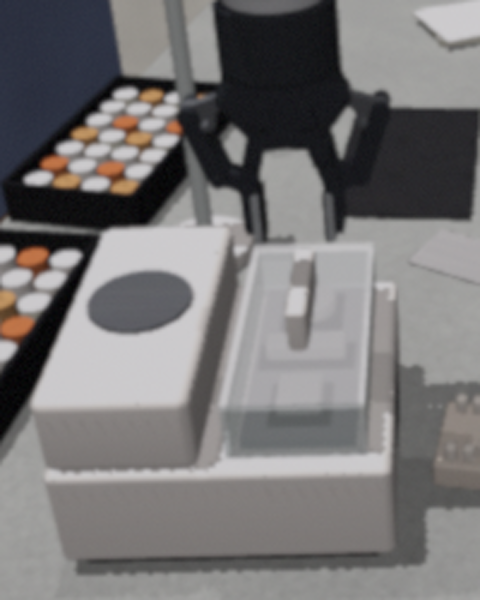

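The crop shows the open fingers (255 and 335, 210) either side of the rib (300,290), with the housing clear. I go down.

>>> step_arm --plan '[{"offset":[0.3,0,1],"rot":[0,0,0],"gripper":4},{"offset":[0.3,0,2.2],"rot":[0,0,0],"gripper":4},{"offset":[0.3,0,3.4],"rot":[0,0,0],"gripper":4},{"offset":[0.3,0,4.5],"rot":[0,0,0],"gripper":4},{"offset":[0.3,0,5.3],"rot":[0,0,0],"gripper":4},{"offset":[0.3,0,5.6],"rot":[0,0,0],"gripper":4},{"offset":[0.3,0,5.6],"rot":[0,0,0],"gripper":3},{"offset":[0.3,0,5.6],"rot":[0,0,0],"gripper":2.2},{"offset":[0.3,0,5.6],"rot":[0,0,0],"gripper":0.5},{"offset":[0.3,0,5.6],"rot":[0,0,0],"gripper":0.5},{"offset":[0.3,0,5.6],"rot":[0,0,0],"gripper":0.5},{"offset":[0.3,0,5.6],"rot":[0,0,0],"gripper":0.5}]' --squeeze 35

```text
time_s: 3.35
eef_pos: [539.2, 245.3, 214.5]
ee_rot: [0.0, 0.639, 0.769, 0.001]
force: [-0.3, -0.3, 4.9]
grip_width: 0.152
grip_force: 35.4
```

>>> step_arm --plan '[{"offset":[0,0,-0.3],"rot":[0,0,0],"gripper":0.5},{"offset":[0,0,-0.8],"rot":[0,0,0],"gripper":0.5},{"offset":[0,0,-1.5],"rot":[0,0,0],"gripper":0.5},{"offset":[0,0,-2.5],"rot":[0,0,0],"gripper":0.5},{"offset":[0,0,-3.7],"rot":[0,0,0],"gripper":0.5},{"offset":[0,0,-5.0],"rot":[0,0,0],"gripper":0.5},{"offset":[0,0,-6.2],"rot":[0,0,0],"gripper":0.5},{"offset":[0,0,-7.2],"rot":[0,0,0],"gripper":0.5},{"offset":[0,0,-7.8],"rot":[0,0,0],"gripper":0.5},{"offset":[0,0,-8],"rot":[0,0,0],"gripper":0.5},{"offset":[0,0,-8],"rot":[0,0,0],"gripper":0.5}]' --squeeze 45

```text
time_s: 4.45
eef_pos: [538.9, 245.2, 293.9]
ee_rot: [-0.0, 0.639, 0.769, -0.0]
force: [-0.3, 0.1, -1.6]
grip_width: 0.152
grip_force: 43.8
```

Run:
```python
from h import *
print(sense()['eef_pos'])
goto((538,0,293),8)
goto((561,-226,293),5.9)
c=cam('side'); save(c,'s2.png')
```

```text
[538.91288833 245.17837168 293.86895575]
off [-24.08  -4.6    0.09] rot [-0.  -0.   2.6] t 4.45 F [-0.3  0.1 -1.6] w 0.15156325207690682 43.84158253669739
off [-46.72  -6.5    0.09] rot [-0.  -0.   4.7] t 4.45 F [-0.3  0.1 -1.6] w 0.15156325207690682 43.84158253669739
```

View pics/s2.png

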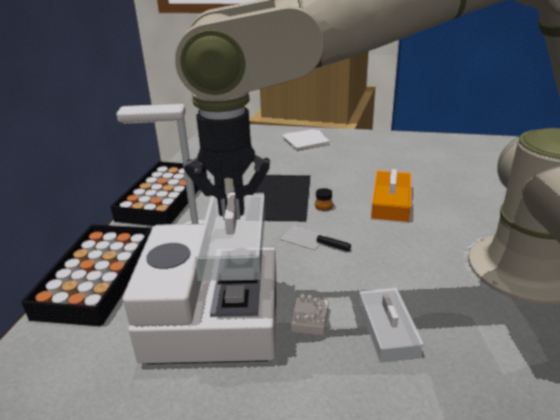

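The cover hangs level from the gripper at (235,235), and the keys are now free. I carry it in front of the lamp to the mat.

>>> step_arm --plan '[{"offset":[-1,-0.2,0],"rot":[0,0,0],"gripper":0.5},{"offset":[-3,-0.6,0],"rot":[0,0,0.2],"gripper":0.5},{"offset":[-6,-1.1,0],"rot":[0,0,0.5],"gripper":0.5},{"offset":[-9.5,-1.7,0],"rot":[0,0,0.8],"gripper":0.5},{"offset":[-13,-2.3,0],"rot":[0,0,1.2],"gripper":0.5},{"offset":[-16.5,-3,0],"rot":[0,0,1.6],"gripper":0.5},{"offset":[-20,-3.7,0],"rot":[0,0,2],"gripper":0.5},{"offset":[-23.5,-4.3,0],"rot":[0,0,2.4],"gripper":0.5},{"offset":[-27,-4.8,0],"rot":[0,0,2.8],"gripper":0.5},{"offset":[-30.5,-5.1,0],"rot":[0,0,3.2],"gripper":0.5},{"offset":[-34,-5.4,0],"rot":[0,0,3.6],"gripper":0.5},{"offset":[-36,-5.6,0],"rot":[0,0,3.8],"gripper":0.5}]'

```text
time_s: 5.7
eef_pos: [549.7, -121.9, 293.4]
ee_rot: [-0.0, 0.665, 0.747, -0.0]
force: [0.1, 0.2, -1.5]
grip_width: 0.156
grip_force: 43.9
```

Run:
```python
from h import *
print(sense()['eef_pos'])
goto((561,-226,180),5.9)
```

```text
[ 549.66819606 -121.93937261  293.4010432 ]
off [-10.47  -0.08  11.34] rot [-0.   0.   0.8] t 5.7 F [ 0.1  0.2 -1.5] w 0.15580048986997183 43.91537547111511
```

>>> step_arm --plan '[{"offset":[-2.5,0,0.5],"rot":[0,0,0.2],"gripper":0.5},{"offset":[-5.5,0,1.5],"rot":[0,0,0.5],"gripper":0.5},{"offset":[-8,-0.1,3.2],"rot":[0,0,0.7],"gripper":0.5},{"offset":[-9.8,-0.1,5.2],"rot":[0,0,0.8],"gripper":0.5},{"offset":[-10.5,-0.1,7.2],"rot":[0,0,0.8],"gripper":0.5},{"offset":[-10.5,-0.1,9],"rot":[0,0,0.8],"gripper":0.5},{"offset":[-10.5,-0.1,10.5],"rot":[0,0,0.8],"gripper":0.5},{"offset":[-10.5,-0.1,11.3],"rot":[0,0,0.8],"gripper":0.5},{"offset":[-10.5,-0.1,11.3],"rot":[0,0,0.8],"gripper":0.5},{"offset":[-10.5,-0.1,11.3],"rot":[0,0,0.8],"gripper":0.5}]'

```text
time_s: 6.7
eef_pos: [561.7, -223.6, 181.5]
ee_rot: [0.0, 0.669, 0.743, 0.0]
force: [0.0, -0.2, -1.0]
grip_width: 0.156
grip_force: 43.9
```

Run:
```python
from h import *
print(sense()['eef_pos'])
goto((561,-226,132),5.9)
c=cam('top'); save(c,'t1.png',(260,90,440,270),3.2)
```

```text
[ 561.66891732 -223.631409    181.53158851]
off [-0.23 -0.09  4.95] rot [0.  0.  0.1] t 6.7 F [ 0.  -0.2 -1. ] w 0.15571431485054285 43.9254230260849
```

View pics/t1.png

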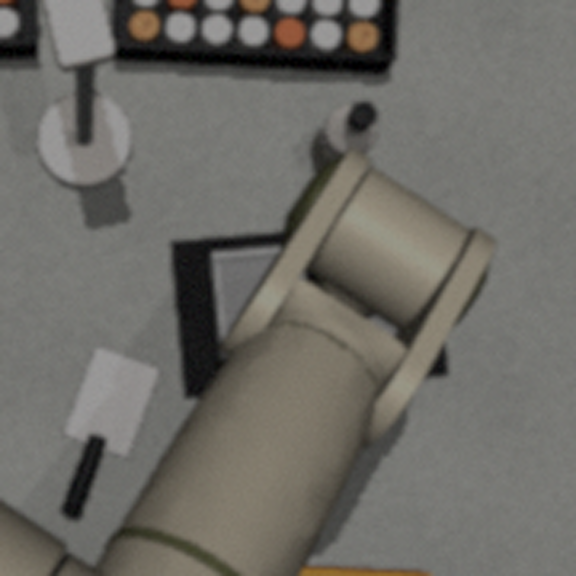

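The crop shows the cover's left edge (215–290, 250) inside the mat's edge (180, 240), so it is over the mat with margin. I lower it slowly.

>>> step_arm --plan '[{"offset":[-0.1,-0.1,0.8],"rot":[0,0,0.1],"gripper":0.5},{"offset":[-0.2,-0.1,1.9],"rot":[0,0,0.1],"gripper":0.5},{"offset":[-0.2,-0.1,3],"rot":[0,0,0.1],"gripper":0.5},{"offset":[-0.2,-0.1,3.9],"rot":[0,0,0.1],"gripper":0.5},{"offset":[-0.2,-0.1,4.4],"rot":[0,0,0.1],"gripper":0.5},{"offset":[-0.2,-0.1,4.7],"rot":[0,0,0.1],"gripper":0.5},{"offset":[-0.2,-0.1,4.9],"rot":[0,0,0.1],"gripper":0.5},{"offset":[-0.2,-0.1,5.0],"rot":[0,0,0.1],"gripper":0.5},{"offset":[-0.2,-0.1,5.1],"rot":[0,0,0.1],"gripper":0.5},{"offset":[-0.2,-0.1,5.1],"rot":[0,0,0.1],"gripper":0.5}]'

```text
time_s: 7.75
eef_pos: [560.9, -225.5, 130.0]
ee_rot: [0.0, 0.67, 0.743, 0.0]
force: [-0.0, 0.4, -1.9]
grip_width: 0.153
grip_force: 43.9
```

Run:
```python
from h import *
print(sense()['eef_pos'])
goto((561,-226,128.5),5.9)
```

```text
[ 560.86471523 -225.4642776   130.0057283 ]
off [-0.05  0.01  0.15] rot [0. 0. 0.] t 7.75 F [-0.   0.4 -1.9] w 0.1529308985201776 43.92621338367462
```

>>> step_arm --plan '[{"offset":[0,0,0.05],"rot":[0,0,0],"gripper":0.5},{"offset":[0,0,0.1],"rot":[0,0,0],"gripper":0.5},{"offset":[0,0,0.15],"rot":[0,0,0],"gripper":0.5},{"offset":[0,0,0.15],"rot":[0,0,0],"gripper":0.5},{"offset":[0,0,0.15],"rot":[0,0,0],"gripper":0.5}]'

```text
time_s: 8.25
eef_pos: [560.9, -225.5, 128.6]
ee_rot: [0.0, 0.67, 0.743, 0.0]
force: [-0.7, 0.6, 0.8]
grip_width: 0.155
grip_force: 44.0
```

>>> step_arm --plan '[{"offset":[0,0,0.05],"rot":[0,0,0],"gripper":0.5},{"offset":[0,0,0.05],"rot":[0,0,0],"gripper":0.5},{"offset":[0,0,0.05],"rot":[0,0,0],"gripper":1.6},{"offset":[0,0,0.05],"rot":[0,0,0],"gripper":2.5},{"offset":[0,0,0],"rot":[0,0,0],"gripper":3.5},{"offset":[0,0,-0.2],"rot":[0,0,0],"gripper":4},{"offset":[0,0,-0.6],"rot":[0,0,0],"gripper":4},{"offset":[0,0,-1.5],"rot":[0,0,0],"gripper":4},{"offset":[0,0,-3],"rot":[0,0,0],"gripper":4},{"offset":[0,0,-5],"rot":[0,0,0],"gripper":4},{"offset":[0,0,-8],"rot":[0,0,0],"gripper":2},{"offset":[0,0,-11],"rot":[0,0,0],"gripper":0}]'

```text
time_s: 9.45
eef_pos: [560.7, -225.4, 240.1]
ee_rot: [0.0, 0.67, 0.743, 0.0]
force: [-1.2, -0.7, 0.4]
grip_width: 0.133
grip_force: 0.0
```

Run:
```python
from h import *
print(sense()['eef_pos'])
goto((546,193,240),10.8)
c=cam('side'); save(c,'s3.png',(200,150,420,315),3)
```

```text
[ 560.70053416 -225.35555815  240.1294196 ]
off [4.176e+01 2.840e+00 1.000e-02] rot [ 0.   0.  -4.9] t 9.45 F [-1.2 -0.7  0.4] w 0.13293705744019282 0.0
```

View pics/s3.png

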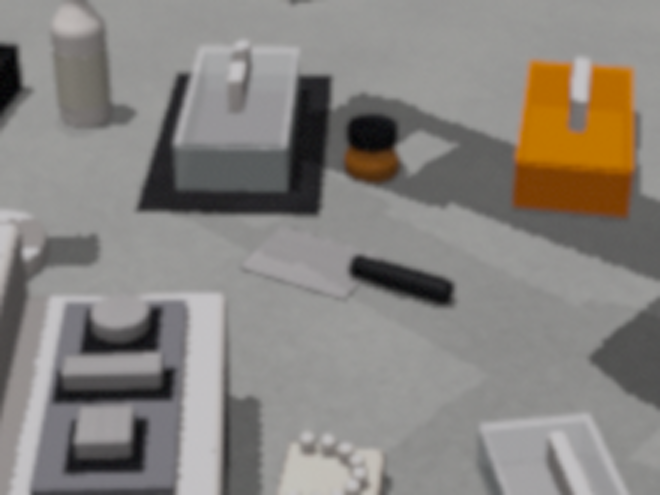

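The crop shows the cover standing right way up, wholly on the mat (240,120). Bottle, jar and spatula are in place. The round key is now bare at crop (121,313), full-frame (240,254). I move over to the unit with the fingers shut.

>>> step_arm --plan '[{"offset":[1,0,0],"rot":[0,0,0],"gripper":0},{"offset":[3.5,0,-0.5],"rot":[0,0,-0.5],"gripper":0},{"offset":[7.5,0,-1],"rot":[0,0,-1],"gripper":0},{"offset":[11.5,0,-1.5],"rot":[0,0,-1.5],"gripper":0},{"offset":[15.5,0,-2],"rot":[0,0,-2],"gripper":0},{"offset":[19.5,0,-2],"rot":[0,0,-2.5],"gripper":0},{"offset":[23.5,0.5,-2],"rot":[0,0,-3],"gripper":0},{"offset":[27.5,1,-2],"rot":[0,0,-3.5],"gripper":0},{"offset":[31.5,1.5,-2],"rot":[0,0,-4],"gripper":0},{"offset":[35.5,2.1,-2],"rot":[0,0,-4.5],"gripper":0},{"offset":[38,2.5,-2],"rot":[0,0,-4.9],"gripper":0},{"offset":[38,2.5,-2],"rot":[0,0,-4.9],"gripper":0}]'

```text
time_s: 10.7
eef_pos: [545.5, 158.2, 257.5]
ee_rot: [-0.001, 0.636, 0.772, -0.0]
force: [0.4, -0.3, 0.3]
grip_width: 0.001
grip_force: 0.0
```

Run:
```python
from h import *
print(sense()['eef_pos'],sense()['grip_width'])
c=cam('side')
P=cloud(c); v,u=252,240
reg=P[236:330,205:270].reshape(-1,3); g=c['color'][236:330,205:270].astype(int).sum(2).ravel()/3
print(ray(c,240.3,254.3,115).round(1),P[250:258,236:245].reshape(-1,3).mean(0).round(1))
k=reg[(reg[:,2]>110)&(reg[:,2]<120)]
U=np.array([537.2,246.3]); a=np.radians(10.8); ux=np.array([np.cos(a),np.sin(a)]); uy=np.array([-ux[1],ux[0]])
L=np.c_[(k[:,:2]-U)@ux,(k[:,:2]-U)@uy]; 
for lo,hi in((-75,-30),(-16,16),(30,75)):
    q=L[(L[:,1]>lo)&(L[:,1]<hi)&(abs(L[:,0])<34)]; print(len(q),q.min(0).round(1),q.max(0).round(1),q.mean(0).round(1))
goto((547,194,215),10.8)
save(c,'s4.png',(180,190,320,300),5)
```

```text
[545.53805129 158.22886609 257.46331553] 0.0007637997053985406
[545.6 199.  115. ] [547.1 195.8 114.3]
210 [-15.9 -72.4] [ 18.4 -33.1] [  0.7 -49.9]
270 [-27.1 -11.1] [28.4  9. ] [-0.1  1.3]
259 [-14.2  33.5] [15.8 67.4] [ 0.3 53.8]
off [3.66 0.84 4.25] rot [-0.1 -0.   0.2] t 10.75 F [ 0.7 -1.3 -0.4] w -9.75728303621154e-05 0.0
```

View pics/s4.png

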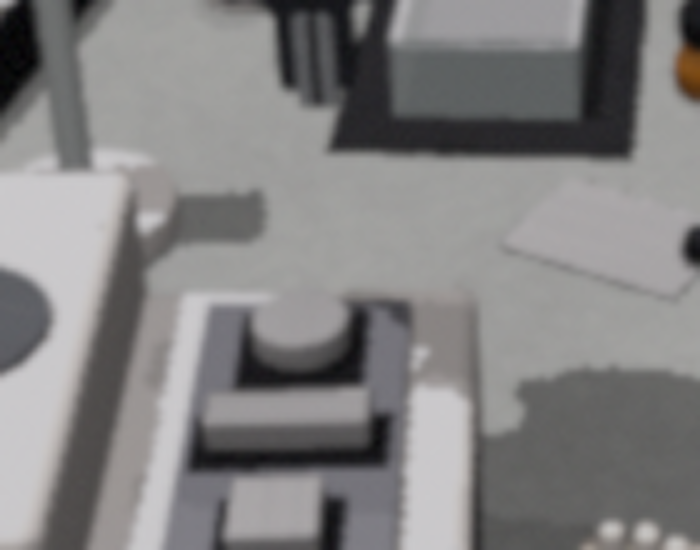

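The fingers are shut and hover clear beyond the key. The round key's top is at crop (300,320), which agrees with 115 mm height and (547,196). I move above it and then down.

>>> step_arm --plan '[{"offset":[1.2,0.2,0.5],"rot":[0,0,0],"gripper":0},{"offset":[2.6,0.6,1.5],"rot":[0,0,0.2],"gripper":0},{"offset":[3.6,0.8,3],"rot":[0,0,0.2],"gripper":0},{"offset":[3.8,0.85,4.3],"rot":[0,0,0.2],"gripper":0},{"offset":[3.8,0.85,5.3],"rot":[0,0,0.2],"gripper":0},{"offset":[3.8,0.85,5.8],"rot":[0,0,0.2],"gripper":0},{"offset":[3.8,0.85,6],"rot":[0,0,0.2],"gripper":0},{"offset":[3.8,0.85,6],"rot":[0,0,0.2],"gripper":0}]'

```text
time_s: 11.55
eef_pos: [547.9, 193.7, 198.4]
ee_rot: [0.0, 0.639, 0.769, 0.0]
force: [-0.2, -0.6, -0.2]
grip_width: 0.004
grip_force: 0.0
```

Run:
```python
from h import *
print(sense()['eef_pos'])
goto((546.8,195.7,188),10.8)
c=cam('side'); save(c,'s5.png',(180,190,320,300),5)
```

```text
[547.94224427 193.69871719 198.44694075]
off [ 0.22 -0.08  1.04] rot [ 0.   0.  -0.2] t 11.55 F [-0.2 -0.6 -0.2] w 0.0039315341526850005 0.0
```

View pics/s5.png

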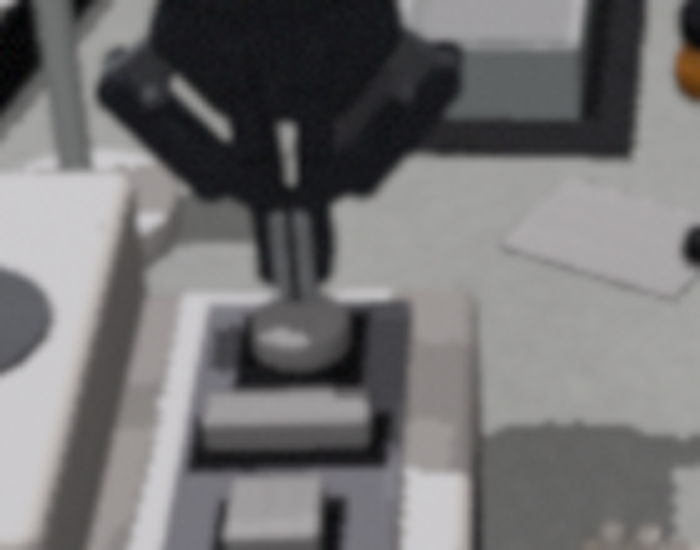

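The tip is about 10 mm above the key's middle (295,300), well clear of the bar. I go down to contact, then press.

>>> step_arm --plan '[{"offset":[0.1,0,0.4],"rot":[0,0,0],"gripper":0},{"offset":[0.2,0,0.8],"rot":[0,0,0],"gripper":0},{"offset":[0.2,0,1.0],"rot":[0,0,0],"gripper":0},{"offset":[0.2,0,1.2],"rot":[0,0,0],"gripper":0},{"offset":[0.2,0,1.4],"rot":[0,0,0],"gripper":0},{"offset":[0.2,0,1.4],"rot":[0,0,0],"gripper":0}]'

```text
time_s: 12.2
eef_pos: [547.3, 196.1, 184.4]
ee_rot: [-0.0, 0.639, 0.769, -0.0]
force: [-1.8, 0.1, 3.4]
grip_width: 0.0
grip_force: 1.7
```

>>> step_arm --plan '[{"offset":[0,0,0.2],"rot":[0,0,0],"gripper":0},{"offset":[0,0,0.4],"rot":[0,0,0],"gripper":0},{"offset":[0,0,0.5],"rot":[0,0,0],"gripper":0},{"offset":[0,0,0.56],"rot":[0,0,0],"gripper":0}]'

```text
time_s: 12.6
eef_pos: [547.5, 196.1, 179.5]
ee_rot: [0.0, 0.639, 0.769, 0.0]
force: [-5.4, 0.3, 13.4]
grip_width: 0.0
grip_force: 6.7
```

13.4 N is beyond the 6.2 N spring load, so the key is bottomed. I hold it and then release.

>>> step_arm --plan '[{"offset":[0,0,0],"rot":[0,0,0],"gripper":0},{"offset":[0,0,0],"rot":[0,0,0],"gripper":0},{"offset":[0,0,0],"rot":[0,0,0],"gripper":0},{"offset":[0,0,0],"rot":[0,0,0],"gripper":0},{"offset":[0,0,0],"rot":[0,0,0],"gripper":0},{"offset":[0,0,0],"rot":[0,0,0],"gripper":0},{"offset":[0,0,0],"rot":[0,0,0],"gripper":0},{"offset":[0,0,0],"rot":[0,0,0],"gripper":0},{"offset":[0,0,0],"rot":[0,0,0],"gripper":0},{"offset":[0,0,-0.5],"rot":[0,0,0],"gripper":0},{"offset":[0,0,-1.5],"rot":[0,0,0],"gripper":0},{"offset":[0,0,-3],"rot":[0,0,0],"gripper":0}]'

```text
time_s: 13.8
eef_pos: [547.3, 195.8, 208.6]
ee_rot: [-0.0, 0.639, 0.769, -0.001]
force: [0.4, -0.1, -0.3]
grip_width: 0.0
grip_force: 0.0
```

>>> step_arm --plan '[{"offset":[0,0,-3],"rot":[0,0,0],"gripper":0},{"offset":[0,0,-6],"rot":[0,0,0],"gripper":0},{"offset":[0,0,-8],"rot":[0,0,0],"gripper":0},{"offset":[0,0,-9],"rot":[0,0,0],"gripper":0},{"offset":[0,0,-9],"rot":[0,0,0],"gripper":0},{"offset":[0,0,-9],"rot":[0,0,0],"gripper":0}]'

```text
time_s: 14.4
eef_pos: [547.2, 195.9, 297.6]
ee_rot: [-0.001, 0.639, 0.769, -0.001]
force: [0.3, -0.9, -1.1]
grip_width: 0.001
grip_force: 0.0
```

Run:
```python
from h import *
c=cam('side'); save(c,'s6.png',(100,90,440,345),2.3)
P=cloud(c); print(P[250:258,236:245].reshape(-1,3).mean(0).round(1), sense()['time_s'],sense()['force'])
```

```text
[547.  196.1 114.6] 14.45 [-0.652209    0.59648492  0.01625816]
```

View pics/s6.png

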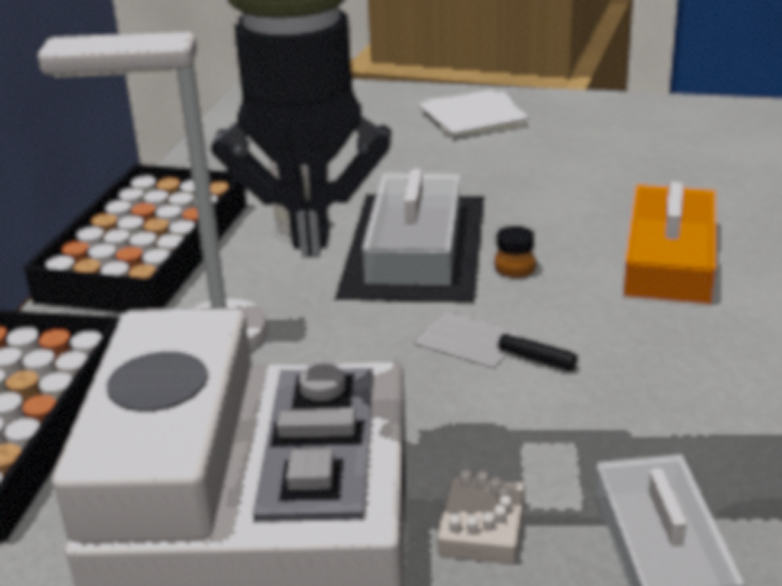

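The key is up again at (323,378), with its top at 114.6 mm. The cover stands on the mat at (413,230), everything else is in place and the arm is clear.

```bash
python3 -c "
from rig import *
print(finish_job())"
```

```text
the job is handed in; nothing more can be done
None
```

I set the dust cover down right way up on the mat, pressed the round start key fully down, held it for about a second and let it come up again. I handed the job in at about 14.5 s; the hand-in returned no verdict.

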